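Open the dial padlock on its stand and hold it up

TASK

The centrifuge needs its padlock: turn the dial of the red padlock lying in the stand until its white pointer clicks in at the green mark, then pull the steel shackle out as far as it goes while the lock still lies in the stand. Take the lock by its red body, lift it out and finish while still holding it in the gripper, at rest, at least 15 cm above the bench, dial upwards and shackle open. Leave the bottle, the beaker and the blue tip box where they stand.

Things in the scene. Friction and masses are not known exactly. Their poses are not given: they have to be found in the camera images.
- stand: fixed stand under the lock: grey base plate 110 x 100 mm, 6 mm thick; pedestal 60 (x) x 38 (y), its top 22 mm above the bench; four yellow corner stops up to 29 mm keep the lock in place within 1.5 mm. The lock's sides are free for |x| under 26 mm. Origin: centre of the underside, on the bench; axes as the lock's: -x is the shackle side, towards the robot within 0.7 rad of yaw
- lock: loose red padlock on its back, dial up: body 64 mm long (x), 56 wide (y), 26 thick; about 0.36 to 0.57 kg in all. Origin: centre of the red body's underside, 22 mm above the bench at the start; z up through the dial, -x towards the shackle. Top face 26 mm above the origin, dial grip up to 52 mm. Green mark on the top face at the shackle edge, 29 mm from the dial's axis
- lock_center (a point): middle of the red body, 13 mm above its underside, below the dial's axis; same axes as lock
- dial_grip (a point): point on the dial's vertical axis, 43 mm above the lock's underside (65 mm above the bench at the start). Black dial: disc 46 mm across, its top 32 mm above the underside; on it an upright bar grip 34 long, 10 wide, 20 mm high (32 to 52 mm above the underside). Axes turn with the dial: x along the bar; the white pointer line is on the bar's -x half
- dial (a joint): dial angle in the lock, rad, growing anticlockwise from above. At 0, and equally at 6.283 (a whole turn), the pointer is at the green mark and the shackle is free; elsewhere it is bolted. Click notches every 0.524 rad, one at 0; let go within 0.15 rad of a notch it snaps in. Needs about 0.1 N m. Stops at -0.7 and 6.98; starts between 1.2 and 5.1
- bow (a point): middle of the shackle's bow: round steel bar 8 mm thick, straight along the lock's y for 20 mm, 68 mm from the lock's centre towards -x, 35 mm above the bench. Shut, 32 mm lie free between bow and red body, 34 mm between the legs; free below down to the base plate (6 mm). Axes as the lock's; pull it towards the lock's -x
- shackle (a joint): how far the shackle is drawn out, in m: 0 shut, 0.022 fully open (end stop). It slides stiffly (about 3 N) and stays where it is left. The bolt holds it at under 0.006 unless the dial is at the green mark.
- reagent: bystander: brown glass bottle with a blue cap, 64 mm in diameter, 150 mm high; origin at the centre of its foot
- beaker: bystander: glass beaker, 72 mm in diameter, 90 mm high; origin at the centre of its foot
- tipbox: bystander: blue open tip box with compartments, 120 x 85 x 50 mm; origin at the centre of its underside
Things that resemble listed ones, but are neither listed nor needed, are in the scene too. What is shaped like the lock but pink or turquoise is not meant. Several things have the shape of the stand; the one meant has the colours described above.

How it is judged:
On the way, in this order (a step that is already met when the one before it is completed fails the run):
1. the dial's pointer is at the green mark, the shackle still in ((value of joint dial between -0.15 and 0.15 rad or value of joint dial between 6.133 and 6.433 rad) and value of joint shackle below 0.006 m), for 0.2 s.
2. the shackle is pulled open with the lock lying in the stand (value of joint shackle above 0.017 m and height (world z) of lock below 0.032 m and horizontal distance between lock and stand below 0.012 m), for 0.1 s.
At the end, for the whole second after the job is handed in: The lock is held by the fingers (contact over 2 N), its underside more than 148 mm above the bench, dial up within 0.4 rad, touching neither the stand nor the bottle, beaker or tip box (under 0.1 N), moving at less than 0.05 m/s, with the shackle drawn out more than 14 mm (height (world z) of lock above 0.148 m and angle between lock's own z axis and vertical below 0.4 rad and value of joint shackle above 0.014 m and contact force between the fingers and lock above 2 N and contact force between lock and stand below 0.1 N and linear speed of lock below 0.05 m/s and contact force between lock and reagent below 0.1 N and contact force between lock and beaker below 0.1 N and contact force between lock and tipbox below 0.1 N); the arm keeps its last pose, push and grip.
It fails at once if the bottle, beaker or tip box is moved by more than 25 mm or tipped (distance of any of reagent, beaker, tipbox from where it was at the start of the episode above 0.025 m or angle between any of reagent, beaker, tipbox's own z axis and vertical above 0.3 rad).
It also fails if it takes over 72 s, if anything falls off the work surface, if the arm or the gripper's body presses on something with over 40 N, if the wrist force passes 120 N, or if a joint passes its speed limit or range.

ROBOT

A 6-joint arm with a two-finger parallel gripper is mounted at the origin on the work surface. World frame = base frame: x ahead of the robot, y to its left, z up, the work surface at z = 0. Lengths are in m, angles in rad, forces in N, time in s.
With the tool pointing down it reaches from about 0.375 to 0.975 m from the base axis. Payload 3.8 kg.
Tool frame: the origin (TCP) lies on the centre line of the jaws, within the pads' length; the fingertips stand 25 mm ahead of it and the grasp point (between the pads) lies 6 mm ahead of it; z points along the fingers, y is the direction in which the jaws open and shut (so a half turn about z gives the same grasp; the last joint's range is limited). The gripper opens to 85 mm and grips with 20 to 120 N. Pads are 22 mm wide; open, the fingers measure 114 mm over their backs; the gripper's body (76 mm by 85 mm) begins 54 mm behind the grasp point. The pads swing forward as they close: fully open they stand 13 mm farther back than shut.
Start: joints at [-1.29, 0.264, 1.604, -0, 1.274, -0.037], TCP at [0.211, -0.641, 0.256] pointing down, gripper open.
Joint ranges: [-2.63, 2.63], [-0.94, 2.18], [0.31, 2.57], [-1.31, 4.45], [0, 2.66], [-2.55, 2.55]. Speed limits (rad/s): [2.57, 2.57, 3.14, 3.14, 3.14, 3.14].

INTERFACE

Orientations are given as a rotation vector (axis times angle).
In Python, from workcell import bot gives the robot as it stands.
- The arm moves only by the tool servo_tool, never from a script. Its argument "moves" is a list of rows, each a list of 3 entries, a list of its own where there are three numbers: the closure in counts, from 0 (fully open) to 255 (shut), then the shift along the tool's x, y, z in m, then the turn about the tool's z in rad. A call has exactly 8 rows; each row shifts and turns the pose as measured when the row begins, along the tool's axes as they then stand; what a row does not reach is not made up. A row lasts 1/12 s, in which the tool goes at most 41.7 mm and 7.16 degrees, less where a joint would pass 70% of its speed; a pose out of reach is approached as far as the arm can. A call is refused whole if a number of a shift passes 0.0417 or a number of a turn 0.125, either way. A call with a gripper value outside its range is refused whole. The fingers move at their own pace and stop on an object; "newtons" is the grip in N (left out, the last holds). Time passes only in rows, so rows that do not move let the fingers close, or fill a call up. It gives the time, the measured TCP pose, the force and the opening at its end, in the units of the state.
- bot.read_state(): the state, without advancing time (a new reading comes with each control period).
- bot.read_camera(name): name is "scene" or "side" or "wrist"; returns a dict with "pixels" (480x640x3 uint8, red, green, blue), "depth" (480x640 float32, m along the optical axis (not along the pixel's ray), 0 where there is no reading), "intrinsics" (3x3 intrinsics, pixels), "R" (3x3) and "t" (3): a world point X has camera coordinates R X + t. Camera axes: x right, y down, z forward; pixel columns grow to the right and rows downward; lengths in m; the calibration is good to about 2 mm. A picture is of the moment at which its call begins.
- bot.finish_job(): hands the job in, once; it reports no verdict.
The state is a dict: "time": time; "q": joint angles; "joint_vel": joint speeds; "joint_torque": joint torques, N m; "tool_pos": TCP position; "tcp_rot": TCP orientation; "wrist_force": force on the tool from outside, world axes, zero at the start; "torque": the same for the moment, N m; "width": opening from 0.0 (shut) to 1.0 (fully open).
Only numpy, scipy, OpenCV 4.12 (cv2) and the standard library are available. Lean on these libraries where they do the work, as an engineer would, in place of code of your own. Each camera call takes 0.05 s, during which the arm holds its last target.

## Working session

There is one attempt and no reset: what is moved stays moved. The work goes in short steps, Python scripts to look and compute and a tool call to move; the robot and the scene stay as the last step left them, time stands still between calls to the robot, and variables do not carry over. Pictures are saved under pics/ and viewed, and the job is handed in when it is done.

Besides the shell and the picture viewer there is one more tool, called by a JSON object that holds its "fn" and its "kwargs". servo_tool: Moves the arm, as the interface text tells. Its arguments: {"type":"object","properties":{"moves":{"type":"array","items":{"type":"array"}},"newtons":{"type":"number"}},"required":["moves"]}

```bash
ls; mkdir -p pics; cat > h.py <<'E'
import numpy as np, cv2
from workcell import bot
from scipy.spatial.transform import Rotation as Rn
def snap(name,fn):
    c=bot.read_camera(name); cv2.imwrite('pics/'+fn+'.png',c['pixels'][:,:,::-1]); np.savez('/tmp/'+fn+'.npz',**c); return c
def cloud(c):
    K=c['intrinsics'];d=c['depth'];v,u=np.mgrid[:480,:640]
    P=np.stack([(u-K[0,2])/K[0,0]*d,(v-K[1,2])/K[1,1]*d,d],-1)
    W=(P-c['t'])@c['R']; W[d==0]=np.nan; return W
E
python3 - <<'E'
from h import *
for n in ['scene','side','wrist']: snap(n,n+'0')
s=bot.read_state(); print({k:np.round(v,3) for k,v in s.items()})
E
```

```text
pics
{'time': np.float64(0.15), 'q': array([-1.29 ,  0.265,  1.605, -0.   ,  1.274, -0.037]), 'joint_vel': array([-0.   , -0.003, -0.005,  0.001,  0.002, -0.001]), 'joint_torque': array([ 0.0000e+00, -5.1591e+01, -3.6796e+01, -0.0000e+00,  8.0000e-03,
        0.0000e+00]), 'tool_pos': array([ 0.211, -0.641,  0.255]), 'tcp_rot': array([-3.1  , -0.497,  0.   ]), 'wrist_force': array([-0.392, -0.15 , -0.222]), 'torque': array([-0.004,  0.023,  0.033]), 'width': np.float64(1.001)}
```

View pics/scene0.png

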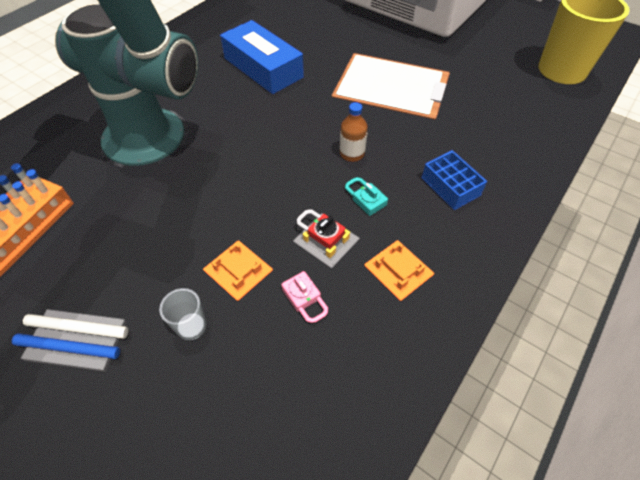

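View pics/side0.png

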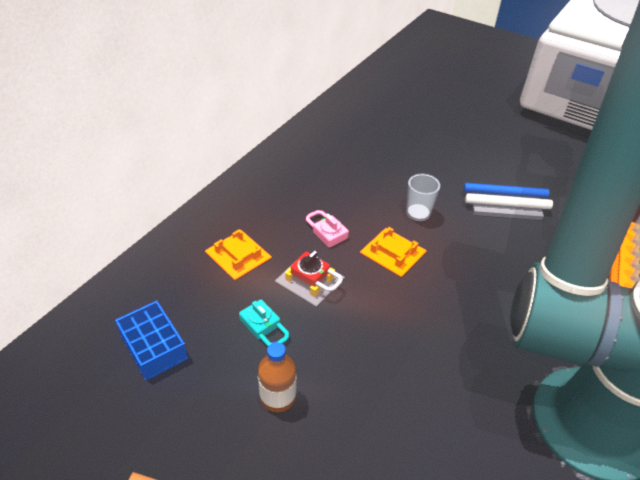

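View pics/wrist0.png

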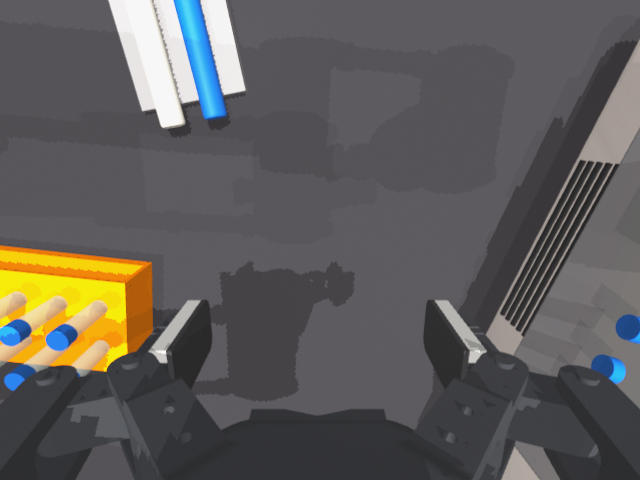

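The red lock on its grey stand with yellow stops is at about (326,232) in the scene view and (312,268) in the side view. The bottle is near (353,135), the tip box (455,180) and the beaker (183,315), all in the scene view. Next I'll measure them.

```bash
python3 - <<'E'
from h import *
for n,(u,v) in {'scene':(326,232),'side':(312,268)}.items():
    c=np.load('/tmp/%s0.npz'%n); W=cloud(c); px=c['pixels']
    hsv=cv2.cvtColor(px,cv2.COLOR_RGB2HSV)
    H,S,V=[hsv[...,i].astype(int) for i in range(3)]
    m=((H<6)|(H>174))&(S>180)&(V>90)
    vv,uu=np.mgrid[:480,:640]; near=(abs(uu-u)<50)&(abs(vv-v)<50)
    m&=near; P=W[m]; P=P[~np.isnan(P[:,0])]
    print(n,'cam pos',np.round(-c['R'].T@c['t'],3),'red n',len(P),P.mean(0).round(4))
    top=P[abs(P[:,2]-0.048)<0.004]; print('top',len(top),top.mean(0).round(4),np.percentile(top,[2,98],axis=0).round(4).tolist())
    # all pts z 0.044..0.08 within near
    Q=W[near]; col=px[near]; ok=~np.isnan(Q[:,0])
    Q=Q[ok];col=col[ok]
    g=(Q[:,2]>0.055)&(np.linalg.norm(Q[:,:2]-top.mean(0)[:2],axis=1)<0.05); print('grip pts',g.sum(),Q[g].mean(0).round(4),Q[g][:,2].max())
    D=Q[g][:,:2]-Q[g][:,:2].mean(0); U,Sg,Vt=np.linalg.svd(D,full_matrices=False); print(Vt[0],Sg, np.ptp(D@Vt.T,axis=0))
    # rect of top red 
    print(cv2.minAreaRect((top[:,:2]*1000).astype(np.float32)))
    # base plate: z 0.003..0.009
    b=(abs(Q[:,2]-0.006)<0.003)&(col.min(1)>70)&((col.max(1).astype(int)-col.min(1))<40); B=Q[b]; print('plate',b.sum(),cv2.minAreaRect((B[:,:2]*1000).astype(np.float32)))
    s=(Q[:,2]>0.025)&(col.min(1)>120); print('shackle?',s.sum(),Q[s].mean(0).round(3))
    I=cv2.resize(px[v-40:v+40,u-50:u+50],None,fx=7,fy=7,interpolation=cv2.INTER_CUBIC); cv2.imwrite('pics/%s0z.png'%n,I[:,:,::-1])
E
```

```text
scene cam pos [ 0.92  -0.448  0.828] red n 254 [0.6024 0.0043 0.0439]
top 153 [0.6013 0.0072 0.0474] [[0.5644, -0.0137, 0.0443], [0.6226, 0.042, 0.0506]]
grip pts 194 [0.5935 0.0128 0.0646] 0.07720789265544283
[-0.23665551 -0.97159362] [0.15114273 0.11364751] [0.04203739 0.04421831]
((593.3136596679688, 14.237833976745605), (56.89902114868164, 59.32915496826172), 88.28925323486328)
plate 776 ((573.6016845703125, 14.958271026611328), (102.37176513671875, 148.0584259033203), 89.05859375)
shackle? 448 [ 0.582 -0.012  0.044]
side cam pos [0.156 0.701 0.943] red n 168 [0.5891 0.0246 0.0486]
top 159 [0.5894 0.0248 0.0486] [[0.5618, -0.0084, 0.045], [0.6236, 0.046, 0.0518]]
grip pts 236 [0.5918 0.0211 0.0642] 0.0800214382873969
[0.38849149 0.92145231] [0.17176767 0.139011  ] [0.04455491 0.05276662]
((593.2136840820312, 17.81524085998535), (58.20510482788086, 64.03197479248047), 88.19695281982422)
plate 2015 ((610.8456420898438, -24.834365844726562), (227.87167358398438, 286.5726318359375), 34.950401306152344)
shackle? 746 [ 0.598 -0.049  0.038]
```

View pics/scene0z.png

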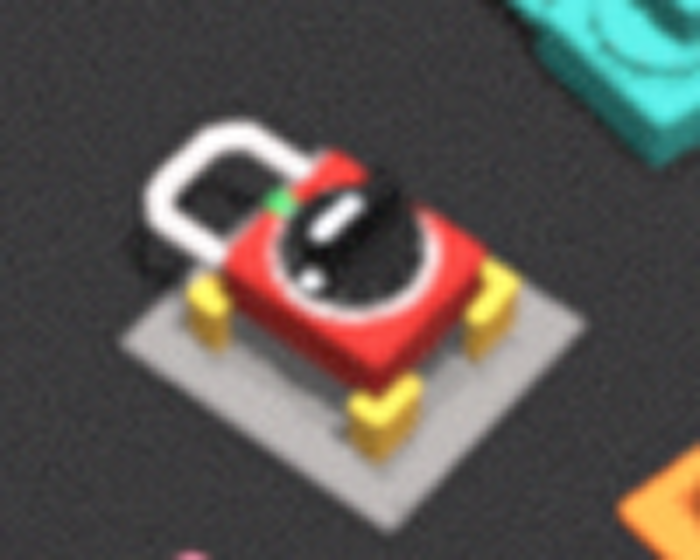

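View pics/side0z.png

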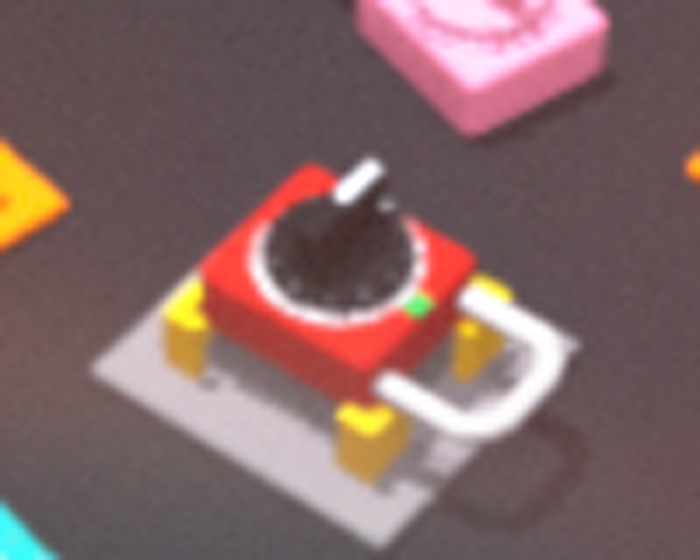

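```bash
python3 - <<'E'
from h import *
c=np.load('/tmp/wrist0.npz'); s=bot.read_state()
R=Rn.from_rotvec(s['tcp_rot']).as_matrix(); cp=-c['R'].T@c['t']
print('cam in tool',R.T@(cp-s['tool_pos']), 'axes of cam in tool', (R.T@c['R'].T).round(3), c['intrinsics'])
print('tool R',R.round(3)); print('d tool', R.T@(np.array([.593,.015,.255])-s['tool_pos']))
# bystanders
for n,pts in {'scene':dict(bot=(353,135),beak=(183,315),tip=(455,180),turq=(368,195),pink=(302,292)),'side':dict(bot=(278,385),beak=(422,200),tip=(150,340))}.items():
    W=cloud(np.load('/tmp/%s0.npz'%n))
    for k,(u,v) in pts.items(): print(n,k,np.nanmedian(W[v-4:v+5,u-4:u+5].reshape(-1,3),axis=0).round(3))
E
```

```text
cam in tool [ 7.21044995e-02 -7.92109380e-06 -1.16497843e-01] axes of cam in tool [[ 0.001 -0.959 -0.284]
 [ 1.     0.001 -0.001]
 [ 0.001 -0.284  0.959]] [[361.81401427   0.         317.28586358]
 [  0.         361.81401427 239.02759628]
 [  0.           0.           1.        ]]
tool R [[ 0.95   0.312 -0.001]
 [ 0.312 -0.95   0.002]
 [ 0.    -0.002 -1.   ]]
d tool [ 0.56796255 -0.50342751  0.00116987]
scene bot [0.499 0.25  0.09 ]
scene beak [ 0.473 -0.301  0.01 ]
scene tip [0.748 0.318 0.035]
scene turq [0.609 0.157 0.033]
scene pink [ 0.641 -0.132  0.034]
side bot [0.467 0.3   0.093]
side beak [ 0.485 -0.275  0.071]
side tip [0.744 0.328 0.029]
```

{"fn": "servo_tool", "kwargs": {"moves": [[0,[0.03,-0.0265,0],0],[0,[0.03,-0.0265,0],0],[0,[0.03,-0.0265,0],0],[0,[0.03,-0.0265,0],0],[0,[0.03,-0.0265,0],0],[0,[0.03,-0.0265,0],0],[0,[0.03,-0.0265,0],0],[0,[0.03,-0.0265,0],0]]}}

```text
time: 0.82
tool_pos: [0.3727, -0.3602, 0.2499]
tcp_rot: [-3.101, -0.475, 0.006]
wrist_force: [0.6, -0.4, 0.3]
width: 0.997
```

{"fn": "servo_tool", "kwargs": {"moves": [[0,[0.03,-0.0265,0],0],[0,[0.03,-0.0265,0],0],[0,[0.03,-0.0265,0],0],[0,[0.03,-0.0265,0],0],[0,[0.03,-0.0265,0],0],[0,[0.03,-0.0265,0],0],[0,[0.03,-0.0265,0],0],[0,[0.03,-0.0265,0],0]]}}

```text
time: 1.48
tool_pos: [0.5404, -0.072, 0.2493]
tcp_rot: [-3.102, -0.473, 0.005]
wrist_force: [-0.1, -0.1, 0.3]
width: 1.0
```

{"fn": "servo_tool", "kwargs": {"moves": [[0,[0.0255,-0.0225,0],0],[0,[0.0255,-0.0225,0],0],[0,[0.026,-0.023,0],0],[0,[0,0,0],-0.12],[0,[0,0,0],-0.12],[0,[0,0,0],-0.12],[0,[0,0,0],-0.12],[0,[0,0,0],0]]}}

```text
time: 2.15
tool_pos: [0.5977, 0.0327, 0.246]
tcp_rot: [-2.879, -1.235, 0.006]
wrist_force: [-0.5, 0.5, 0.3]
width: 0.998
```

```bash
python3 - <<'E'
from h import *
c=snap('wrist','wrist1'); print(bot.read_state()['tool_pos'])
E
```

```text
[0.59763887 0.03261462 0.24594664]
```

View pics/wrist1.png

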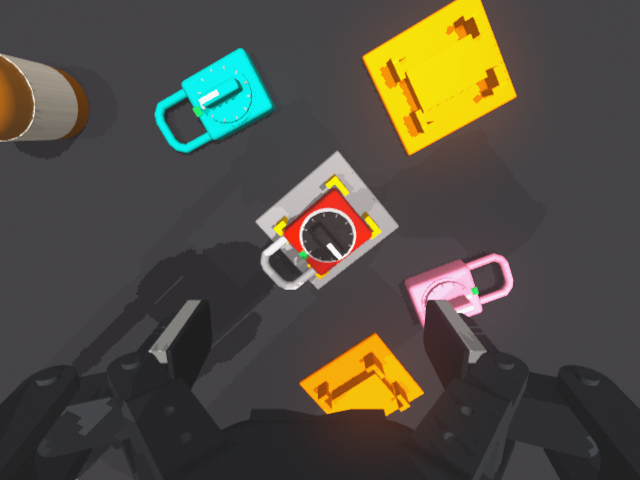

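The red lock appears at about (327,233). Its shackle points lower left, the green mark is at (303,256), and the white pointer end is at (335,250). I'll measure these with the known height planes.

```bash
cat >> h.py <<'E'
def onplane(c,uv,z):
    uv=np.atleast_2d(uv).astype(float);K=c['intrinsics']
    d=np.c_[(uv-[K[0,2],K[1,2]])/[K[0,0],K[1,1]],np.ones(len(uv))]@c['R']; o=-c['R'].T@c['t']
    return (o+d*((z-o[2])/d[:,2])[:,None])[:,:2]
def ortho(c,cx,cy,half,z,n=600):
    # top-down rectified view on plane z: up=+x, left=+y
    a=np.linspace(half,-half,n); X,Y=np.meshgrid(cx+a,cy+a,indexing='ij')
    P=np.stack([X,Y,np.full_like(X,z)],-1)@c['R'].T+c['t']; K=c['intrinsics']
    u=(P[...,0]/P[...,2]*K[0,0]+K[0,2]).astype(np.float32);v=(P[...,1]/P[...,2]*K[1,1]+K[1,2]).astype(np.float32)
    return cv2.remap(c['pixels'],u,v,cv2.INTER_CUBIC)
E
python3 - <<'E'
from h import *
c=dict(np.load('/tmp/wrist1.npz')); px=c['pixels']
hsv=cv2.cvtColor(px,cv2.COLOR_RGB2HSV).astype(int); H,S,V=hsv[...,0],hsv[...,1],hsv[...,2]
vv,uu=np.mgrid[:480,:640]; near=(abs(uu-327)<60)&(abs(vv-233)<60)
red=near&((H<6)|(H>174))&(S>150)&(V>80)
W=cloud(c); zz=W[...,2]
top=red&(abs(zz-0.048)<0.005)
print('red z', np.percentile(zz[red],[5,50,95]), top.sum(), red.sum())
p=onplane(c,np.c_[uu[top],vv[top]],0.048); r=cv2.minAreaRect((p*1000).astype(np.float32)); print('top rect',r)
g=near&(H>45)&(H<75)&(S>120)&(V>80); pg=onplane(c,np.c_[uu[g],vv[g]],0.048); print('green',g.sum(),pg.mean(0))
pl=near&(abs(zz-0.006)<0.004)&(S<40)&(V>100); pp=onplane(c,np.c_[uu[pl],vv[pl]],0.006); print('plate',pl.sum(),cv2.minAreaRect((pp*1000).astype(np.float32)))
for z,nm in((.048,'o48'),(.074,'o74')):
    cv2.imwrite('pics/%s.png'%nm,ortho(c,.593,.015,.06,z)[:,:,::-1])
E
```

```text
red z [nan nan nan] 1435 1650
top rect ((591.663818359375, 16.258804321289062), (54.34724807739258, 62.70319366455078), 86.70608520507812)
green 46 [0.5618741  0.01690643]
plate 3914 ((591.0698852539062, 15.324249267578125), (99.11848449707031, 108.90108489990234), 86.79212951660156)
```

View pics/o74.png

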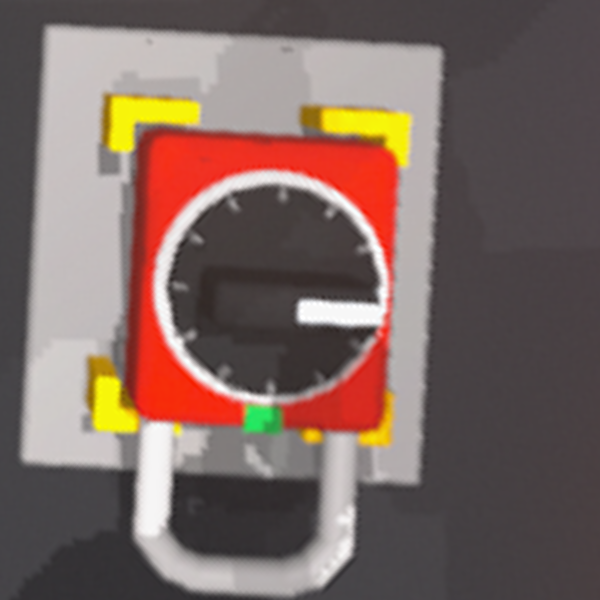

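View pics/o48.png

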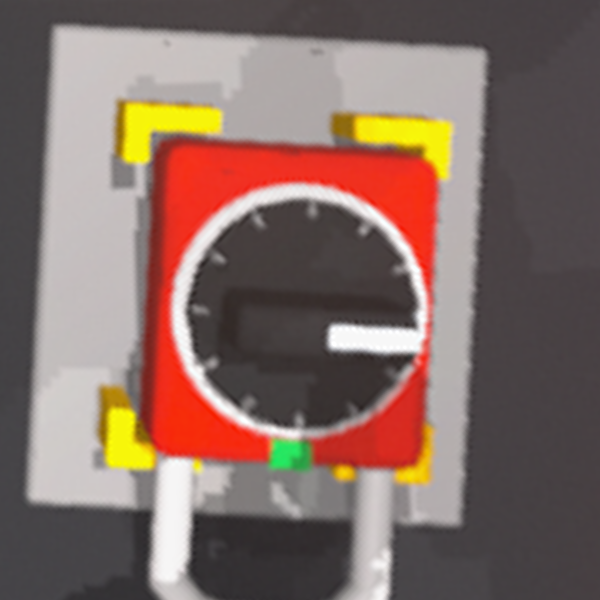

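The lock centre is about (0.5915, 0.016) with a yaw of about -3.2°. The dial is at about 1.57 rad, with its bar pointing at 87° in the world. I'll align above the bar.

{"fn": "servo_tool", "kwargs": {"moves": [[110,[0,0,0.018],-0.12],[110,[0,0,0.018],-0.12],[110,[0,0,0.018],-0.12],[110,[0,0,0.018],-0.12],[110,[0,0,0.018],-0.12],[110,[0,0,0.018],-0.11],[110,[-0.0175,-0.0055,0],0],[110,[0,0,0],0]], "newtons": 40}}

```text
time: 2.87
tool_pos: [0.5911, 0.0147, 0.1345]
tcp_rot: [-2.273, -2.158, -0.003]
wrist_force: [0.2, 0.4, 1.0]
width: 0.57
```

```bash
python3 - <<'E'
from h import *
c=snap('wrist','wrist2'); s=bot.read_state(); R=Rn.from_rotvec(s['tcp_rot']).as_matrix(); print(s['tool_pos'],np.arctan2(R[1,0],R[0,0]),R[:,2],s['width'])
cv2.imwrite('pics/o74b.png',ortho(c,.593,.015,.06,.074)[:,:,::-1])
E
```

```text
[0.5911013  0.0158437  0.13420845] 1.5184466491920654 [-0.00380244  0.00784488 -0.999962  ] 0.569412207773079
```

View pics/wrist2.png

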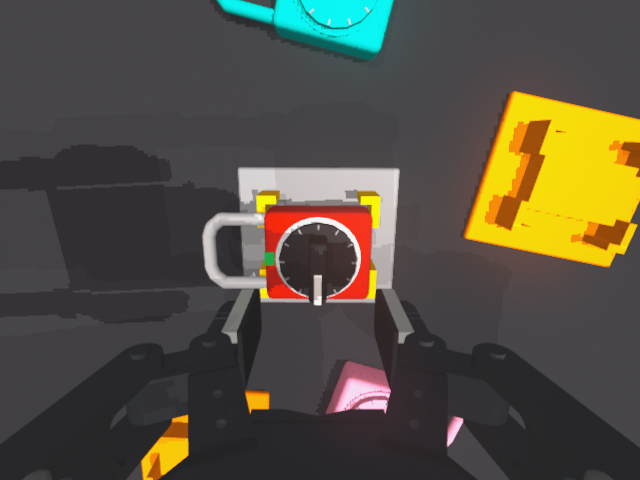

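View pics/o74b.png

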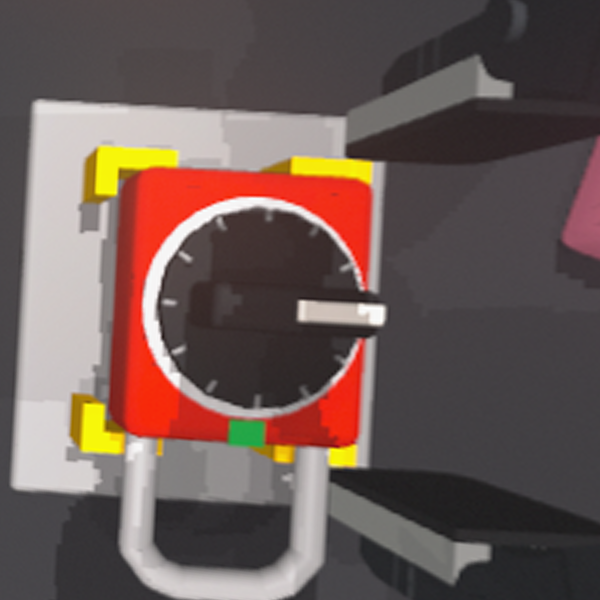

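The bar is centred under the jaws, with the pointer at (318,290). I'll lower to TCP z 0.084 and close.

{"fn": "servo_tool", "kwargs": {"moves": [[110,[0,0,0.02],0],[110,[0,0,0.02],0],[110,[0,0,0.008],0],[110,[0,0,0.002],0],[255,[0,0,0],0],[255,[0,0,0],0],[255,[0,0,0],0],[255,[0,0,0],0]], "newtons": 40}}

```text
time: 3.58
tool_pos: [0.5932, 0.0173, 0.0878]
tcp_rot: [-2.29, -2.141, -0.01]
wrist_force: [-2.7, -0.7, -3.1]
width: 0.1
```

{"fn": "servo_tool", "kwargs": {"moves": [[255,[0,0,0.0],0],[255,[0,0,0.0],0.0],[255,[0,0,0],0.06],[255,[0,0,0],0.06],[255,[0,0,0],0.06],[255,[0,0,0],0.06],[255,[0,0,0],0],[255,[0,0,0],0]]}}

```text
time: 4.25
tool_pos: [0.5929, 0.0177, 0.0877]
tcp_rot: [-2.539, -1.839, -0.01]
wrist_force: [-0.7, 0.1, -3.5]
width: 0.097
```

```bash
cat >> h.py <<'E'
def st():
    s=bot.read_state(); R=Rn.from_rotvec(s['tcp_rot']).as_matrix(); print(round(float(s['time']),2),s['tool_pos'].round(4),'al',round(float(np.arctan2(R[1,0],R[0,0])),3),'z',R[:,2].round(3),'F',s['wrist_force'].round(1),'M',s['torque'].round(2),'w',round(float(s['width']),3)); return s
E
python3 - <<'E'
from h import *
snap('wrist','wrist3'); st()
E
```

```text
4.3 [0.5929 0.0177 0.0877] al 1.254 z [ 0.001  0.009 -1.   ] F [-0.9  0.1 -2.6] M [-0.07  0.12 -0.01] w 0.101
```

View pics/wrist3.png

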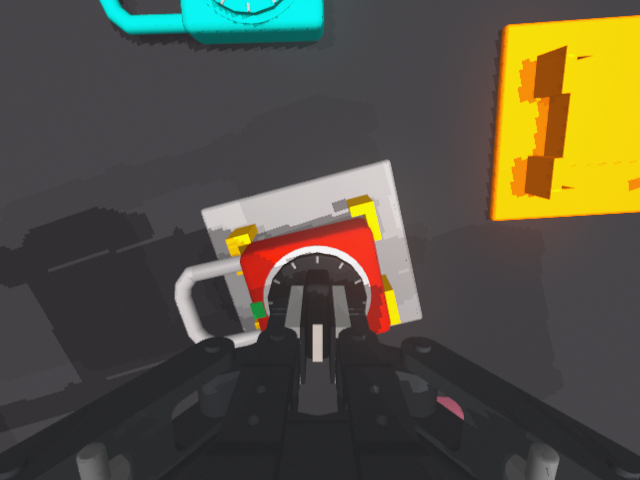

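The bar follows the jaws and its pointer is on the jaw centre line at (317,345). I'll keep turning.

{"fn": "servo_tool", "kwargs": {"moves": [[255,[0,0,0],0.1],[255,[0,0,0],0.1],[255,[0,0,0],0.1],[255,[0,0,0],0.1],[255,[0,0,0],0.1],[255,[0,0,0],0.1],[255,[0,0,0],0.1],[255,[0,0,0],0]]}}

```text
time: 4.97
tool_pos: [0.5942, 0.0162, 0.0877]
tcp_rot: [-3.026, -0.825, -0.009]
wrist_force: [-0.9, -1.0, -3.2]
width: 0.099
```

```bash
python3 - <<'E'
from h import *
st()
E
```

```text
4.97 [0.5942 0.0162 0.0877] al 0.533 z [ 0.004  0.007 -1.   ] F [-0.9 -1.  -3.2] M [-0.21  0.22 -0.02] w 0.099
```

{"fn": "servo_tool", "kwargs": {"moves": [[255,[0,0,0],0.1],[255,[0,0,0],0.1],[255,[0,0,0],0.1],[255,[0,0,0],0.1],[255,[0,0,0],0.1],[255,[0,0,0],0.07],[255,[0,0,0],0],[255,[0,0,0],0]]}}

```text
time: 5.63
tool_pos: [0.5946, 0.015, 0.0877]
tcp_rot: [-3.136, 0.049, -0.008]
wrist_force: [-0.7, 0.1, -2.8]
width: 0.101
```

```bash
python3 - <<'E'
from h import *
st(); c=snap('wrist','wrist4')
E
```

```text
5.63 [0.5946 0.015  0.0877] al -0.031 z [ 0.005  0.005 -1.   ] F [-0.7  0.1 -2.8] M [-0.14  0.16 -0.06] w 0.101
```

View pics/wrist4.png

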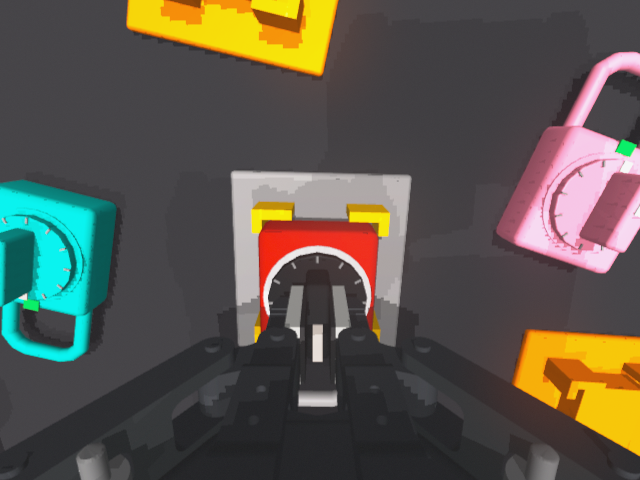

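{"fn": "servo_tool", "kwargs": {"moves": [[255,[0,0,0],0.025],[255,[0,0,0],0],[110,[0,0,0],0],[110,[0,0,0],0],[110,[0,0,0],0],[110,[0,0,-0.02],0],[110,[0,0,-0.03],0],[110,[0,0,-0.03],0]]}}

```text
time: 6.35
tool_pos: [0.5919, 0.0153, 0.1651]
tcp_rot: [-3.135, 0.08, 0.003]
wrist_force: [0.5, -0.5, -0.5]
width: 0.569
```

```bash
python3 - <<'E'
from h import *
st(); c=snap('wrist','wrist5')
cv2.imwrite('pics/o74c.png',ortho(c,.59,.015,.06,.074)[:,:,::-1])
E
```

```text
6.35 [0.5919 0.0153 0.1651] al -0.051 z [-0.002  0.006 -1.   ] F [ 0.5 -0.5 -0.5] M [ 0.   -0.02 -0.03] w 0.569
```

View pics/o74c.png

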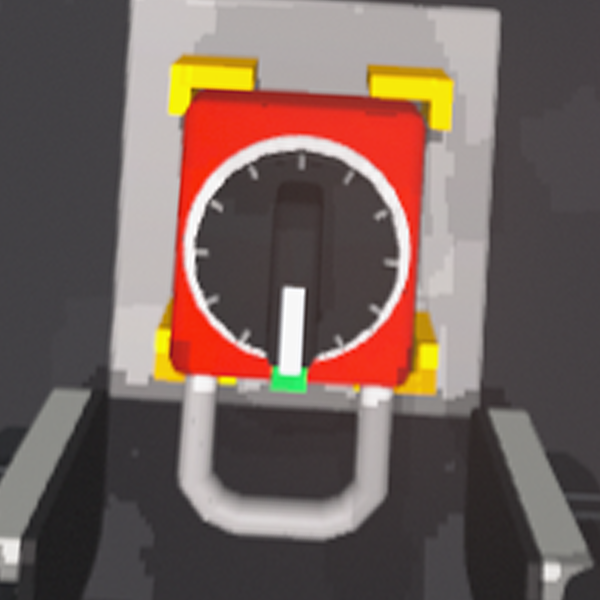

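The pointer is on the green mark at (291,378). Next I'll measure the bow.

```bash
python3 - <<'E'
from h import *
c=dict(np.load('/tmp/wrist5.npz'))
cv2.imwrite('pics/o39.png',ortho(c,.56,.015,.06,.039)[:,:,::-1])
E
```

```text
(no output)
```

View pics/o39.png

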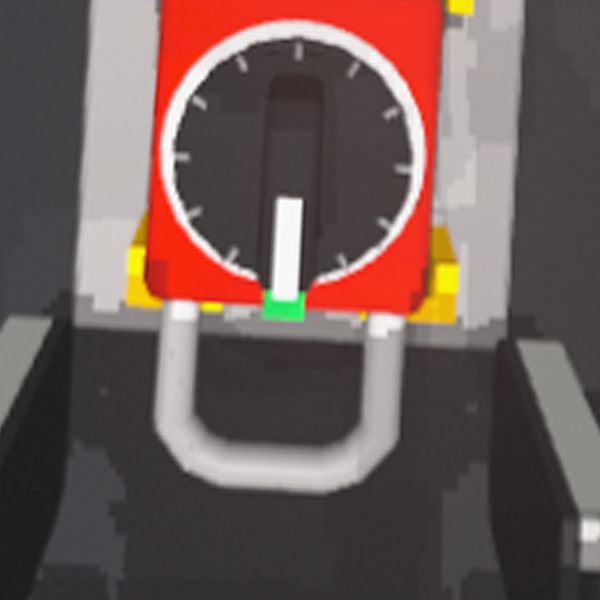

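{"fn": "servo_tool", "kwargs": {"moves": [[171,[0,0,0],-0.12],[171,[0,0,0],-0.12],[171,[0,0,0],-0.12],[171,[0,0,0],-0.12],[171,[0,0,0],-0.12],[171,[0,0,0],-0.12],[171,[0,0,0],-0.12],[171,[0,0,0],-0.12]]}}

```text
time: 7.07
tool_pos: [0.6059, 0.0158, 0.1867]
tcp_rot: [2.786, 1.427, 0.056]
wrist_force: [-0.4, 0.1, 0.3]
width: 0.329
```

{"fn": "servo_tool", "kwargs": {"moves": [[171,[0,0,0],-0.12],[171,[0,0,0],-0.12],[171,[0,0,0],-0.12],[171,[0,0,0],-0.12],[171,[0,0,0],-0.1],[171,[0,-0.035,0],0],[171,[0.0,-0.03,0],0],[171,[0,0,0],0]]}}

```text
time: 7.73
tool_pos: [0.5453, 0.0173, 0.1877]
tcp_rot: [2.212, 2.188, 0.063]
wrist_force: [-0.7, -0.4, -0.8]
width: 0.334
```

```bash
python3 - <<'E'
from h import *
st(); c=snap('wrist','wrist6')
cv2.imwrite('pics/o39b.png',ortho(c,.55,.015,.06,.039)[:,:,::-1])
E
```

```text
7.73 [0.5453 0.0173 0.1877] al 1.56 z [ 0.05   0.007 -0.999] F [-0.7 -0.4 -0.8] M [-0.01  0.06 -0.01] w 0.334
```

View pics/o39b.png

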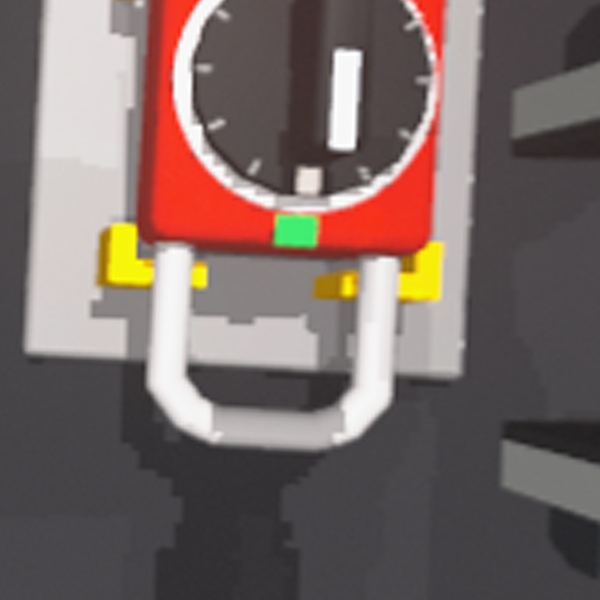

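View pics/wrist6.png

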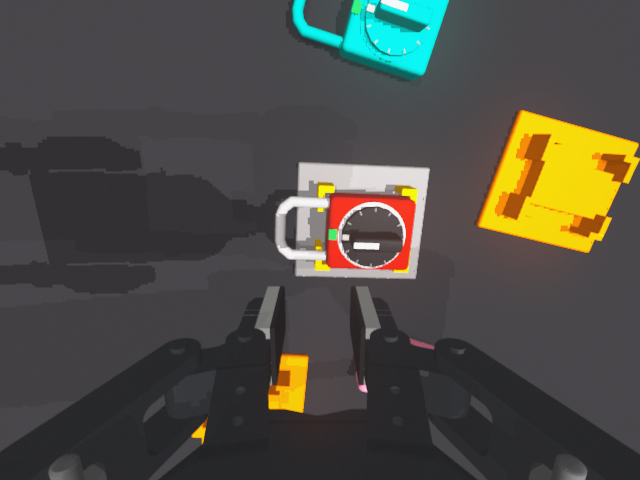

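The pointer sits at the green mark and the bow is clear, centred at about (0.5245, 0.020). The tool picked up a 0.05 rad tilt, which is tolerable. I'll move over the bow.

{"fn": "servo_tool", "kwargs": {"moves": [[171,[0,0,0],0.045],[171,[0.002,-0.014,0],0],[171,[0.001,-0.014,0],0],[171,[0,0,0.025],0],[171,[0,0,0.03],0],[171,[0,0,0.025],0],[171,[0,0,0.004],0],[171,[0,0,0],0]]}}

```text
time: 8.45
tool_pos: [0.5351, 0.023, 0.1106]
tcp_rot: [2.247, 2.123, 0.096]
wrist_force: [0.0, -0.1, 0.3]
width: 0.324
```

```bash
python3 - <<'E'
from h import *
st(); c=snap('wrist','wrist7')
cv2.imwrite('pics/o39c.png',ortho(c,.55,.015,.06,.039)[:,:,::-1])
st()
E
```

```text
8.45 [0.5351 0.023  0.1106] al 1.515 z [ 0.079  0.007 -0.997] F [ 0.  -0.1  0.3] M [-0.06  0.04  0.01] w 0.324
8.5 [0.535  0.023  0.1109] al 1.515 z [ 0.079  0.007 -0.997] F [ 0.1  0.5 -0.4] M [0.01 0.09 0.01] w 0.335
```

View pics/wrist7.png

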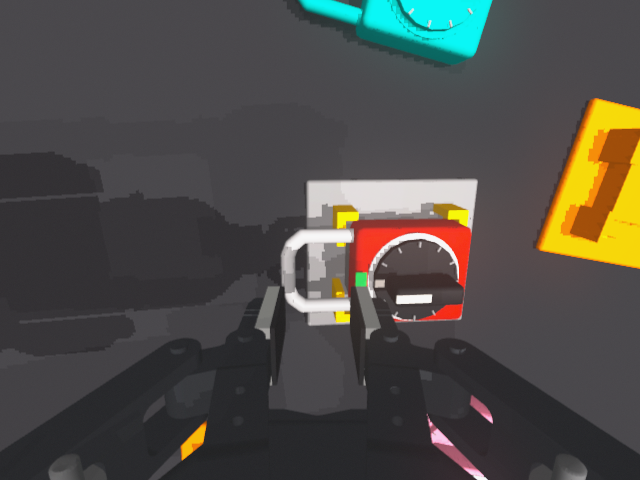

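View pics/o39c.png

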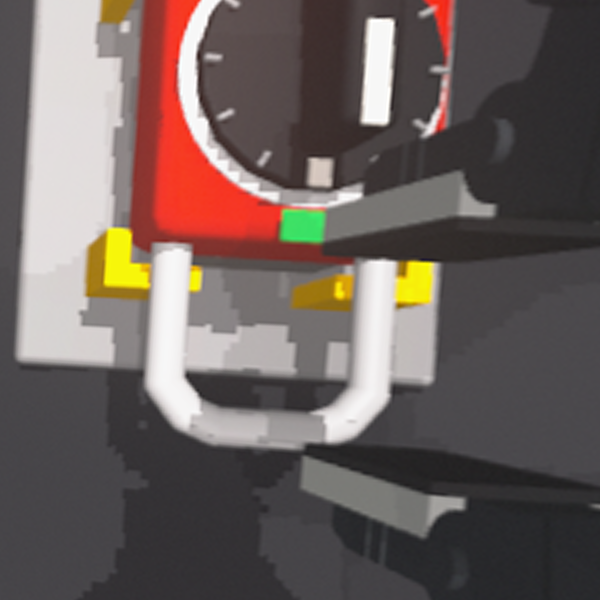

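The tilt has grown to 0.08 rad, apparently from abrupt reversals. I'll probe which moves undo it, staying above everything.

{"fn": "servo_tool", "kwargs": {"moves": [[171,[0,0,-0.01],0],[171,[0,0,-0.02],0],[171,[0,0,-0.02],0],[171,[0,0,-0.01],0],[171,[0,0,-0.005],0],[171,[0,0,0],0],[171,[0,0,0],0],[171,[0,0,0],0]]}}

```text
time: 9.17
tool_pos: [0.535, 0.0224, 0.1913]
tcp_rot: [2.238, 2.116, 0.114]
wrist_force: [0.5, 0.6, 0.2]
width: 0.327
```

```bash
python3 -c "
from h import *
st()"
```

```text
9.17 [0.535  0.0224 0.1913] al 1.515 z [ 0.095  0.007 -0.995] F [0.5 0.6 0.2] M [-0.02  0.03 -0.  ] w 0.327
```

{"fn": "servo_tool", "kwargs": {"moves": [[171,[0,-0.005,0],0],[171,[0,-0.005,0],0],[171,[0,-0.005,0],0],[171,[0,-0.003,0],0],[171,[0,0,0],0],[171,[0,0,0],0],[171,[0,0,0],0],[171,[0,0,0],0]]}}

```text
time: 9.83
tool_pos: [0.5114, 0.0236, 0.1842]
tcp_rot: [2.243, 2.121, 0.103]
wrist_force: [-0.1, -0.7, -0.9]
width: 0.325
```

```bash
python3 -c "
from h import *
st()"
```

```text
9.83 [0.5114 0.0236 0.1842] al 1.515 z [ 0.085  0.007 -0.996] F [-0.1 -0.7 -0.9] M [-0.04  0.02 -0.05] w 0.325
```

{"fn": "servo_tool", "kwargs": {"moves": [[171,[0,0,0.025],0],[171,[0,0,0.025],0],[171,[0,0,0],0],[171,[0,0,0],0],[171,[0,0,0],0],[171,[0,0,0],0],[171,[0,0,0],0],[171,[0,0,0],0]]}}

```text
time: 10.5
tool_pos: [0.5204, 0.0239, 0.1392]
tcp_rot: [2.238, 2.116, 0.113]
wrist_force: [-0.4, 0.8, 0.2]
width: 0.332
```

```bash
python3 -c "
from h import *
st()"
```

```text
10.5 [0.5204 0.0239 0.1392] al 1.515 z [ 0.094  0.007 -0.996] F [-0.4  0.8  0.2] M [0.01 0.   0.02] w 0.332
```

{"fn": "servo_tool", "kwargs": {"moves": [[171,[-0.002,-0.003,0.005],0],[171,[-0.002,-0.003,0.01],0],[171,[0,0,0.01],0],[171,[0,0,0.01],0],[171,[0,0,0.005],0],[171,[0,0,0],0],[171,[0,0,0],0],[171,[0,0,0],0]]}}

```text
time: 11.17
tool_pos: [0.5179, 0.02, 0.0952]
tcp_rot: [2.238, 2.115, 0.114]
wrist_force: [0.4, -1.0, -0.1]
width: 0.328
```

```bash
python3 -c "
from h import *
st(); c=snap('wrist','wrist8')
cv2.imwrite('pics/o39d.png',ortho(c,.55,.015,.06,.039)[:,:,::-1])"
```

```text
11.17 [0.5179 0.02   0.0952] al 1.515 z [ 0.095  0.007 -0.995] F [ 0.4 -1.  -0.1] M [-0.04  0.05  0.  ] w 0.328
```

View pics/o39d.png

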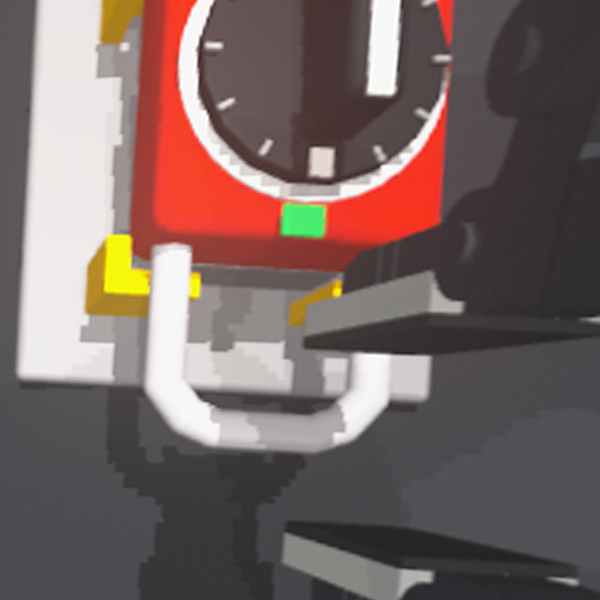

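View pics/wrist8.png

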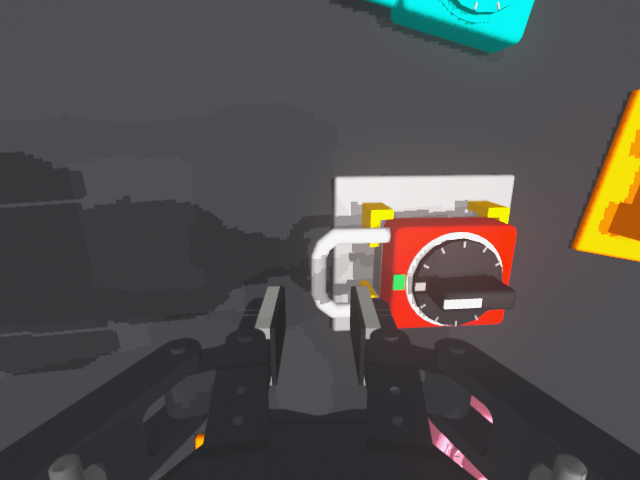

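{"fn": "servo_tool", "kwargs": {"moves": [[171,[0,0,0.008],0],[171,[0,0,0.01],0],[171,[0,0,0.01],0],[171,[0,0,0.01],0],[171,[0,0,0.007],0],[171,[0,0,0.003],0],[171,[0,0,0],0],[171,[0,0,0],0]]}}

```text
time: 11.88
tool_pos: [0.5234, 0.0206, 0.0423]
tcp_rot: [2.237, 2.115, 0.115]
wrist_force: [-0.4, -0.7, -0.5]
width: 0.33
```

```bash
python3 -c "
from h import *
st(); c=snap('wrist','wrist9')"
```

```text
11.88 [0.5234 0.0206 0.0423] al 1.515 z [ 0.096  0.007 -0.995] F [-0.4 -0.7 -0.5] M [-0.01  0.04 -0.02] w 0.33
```

View pics/wrist9.png

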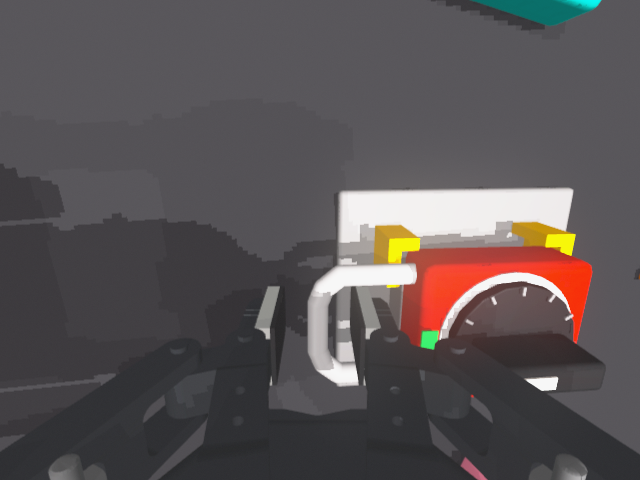

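The bow at (320,320) lies between the pads, with one finger inside the loop. I'll close on it and pull.

{"fn": "servo_tool", "kwargs": {"moves": [[255,[0,0,0],0],[255,[0,0,0],0],[255,[0,0,0],0],[255,[0,0,0],0],[255,[0,-0.004,-0.0004],0],[255,[0,-0.004,-0.0004],0],[255,[0,0,0],0],[255,[0,0,0],0]], "newtons": 40}}

```text
time: 12.6
tool_pos: [0.5164, 0.0207, 0.044]
tcp_rot: [2.234, 2.112, 0.12]
wrist_force: [2.9, 0.1, -3.7]
width: 0.074
```

```bash
python3 -c "
from h import *
st(); c=snap('wrist','wrist10')"
```

```text
12.6 [0.5164 0.0207 0.044 ] al 1.515 z [ 0.101  0.007 -0.995] F [ 2.9  0.1 -3.7] M [-0.05 -0.22  0.03] w 0.074
```

View pics/wrist10.png

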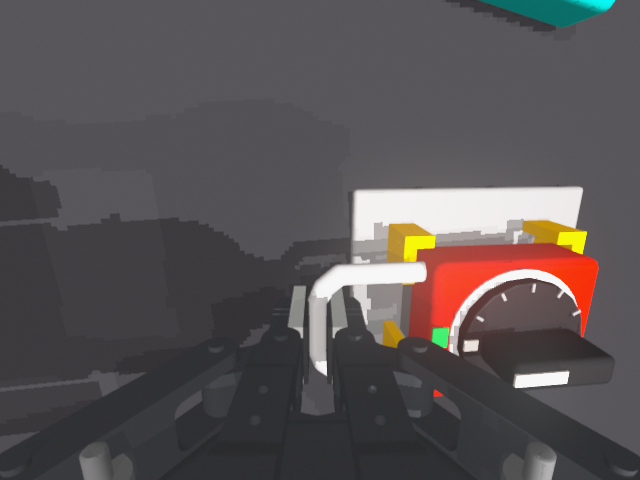

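{"fn": "servo_tool", "kwargs": {"moves": [[255,[0,-0.004,-0.0002],0],[255,[0,-0.004,-0.0002],0],[255,[0,-0.004,0],0],[255,[0,-0.003,0],0],[255,[0,-0.001,0],0],[255,[0,0,0],0],[255,[0,0,0],0],[255,[0,0,0],0]]}}

```text
time: 13.32
tool_pos: [0.5009, 0.0217, 0.0441]
tcp_rot: [2.232, 2.11, 0.125]
wrist_force: [3.0, -0.3, -1.7]
width: 0.081
```

```bash
python3 -c "
from h import *
st(); c=snap('wrist','wrist11')"
```

```text
13.32 [0.5009 0.0217 0.0441] al 1.515 z [ 0.106  0.006 -0.994] F [ 3.  -0.3 -1.7] M [-0.07 -0.23 -0.05] w 0.081
```

View pics/wrist11.png

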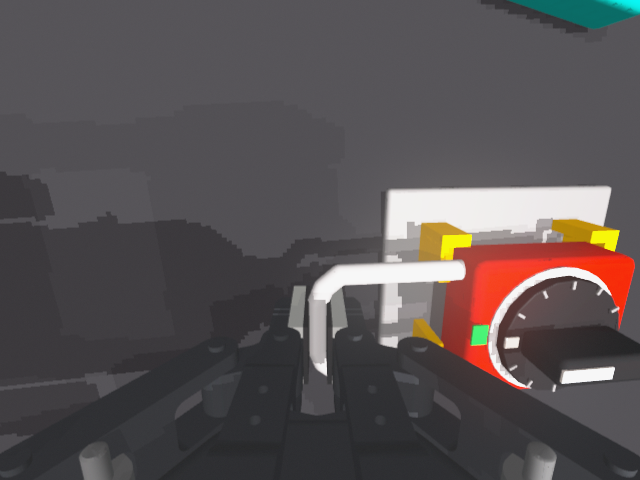

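The shackle is extended and the lock is still in its stops. I'll pull gently until the end stop shows.

{"fn": "servo_tool", "kwargs": {"moves": [[255,[0,-0.0015,0],0],[255,[0,-0.0015,0],0],[255,[0,-0.0015,0],0],[255,[0,-0.0015,0],0],[255,[0,0,0],0],[255,[0,0,0],0],[255,[0,0,0],0],[255,[0,0,0],0]]}}

```text
time: 14.03
tool_pos: [0.4987, 0.0218, 0.0448]
tcp_rot: [2.227, 2.105, 0.134]
wrist_force: [3.4, -1.0, -1.5]
width: 0.074
```

```bash
python3 -c "
from h import *
st()"
```

```text
14.03 [0.4987 0.0218 0.0448] al 1.515 z [ 0.114  0.006 -0.993] F [ 3.4 -1.  -1.5] M [-0.04 -0.26 -0.01] w 0.074
```

{"fn": "servo_tool", "kwargs": {"moves": [[171,[0,0,0],0],[171,[0,0,0],0],[171,[0,0,0],0],[171,[0,0,-0.01],0],[171,[0,0,-0.02],0],[171,[0,0,-0.02],0],[171,[0,0,-0.02],0],[171,[0,0,-0.02],0]]}}

```text
time: 14.7
tool_pos: [0.4792, 0.0217, 0.1325]
tcp_rot: [2.239, 2.117, 0.11]
wrist_force: [0.3, 0.4, 0.0]
width: 0.332
```

{"fn": "servo_tool", "kwargs": {"moves": [[0,[0,0,-0.02],0],[0,[0,0,-0.01],0],[0,[0,0,0],0],[0,[0,0,0],0.1],[0,[0,0,0],0.1],[0,[0,0,0],0.1],[0,[0,0,0],0.1],[0,[0,0,0],0]]}}

```text
time: 15.37
tool_pos: [0.4762, 0.0218, 0.1719]
tcp_rot: [2.639, 1.612, 0.138]
wrist_force: [0.3, -0.6, 0.2]
width: 0.998
```

```bash
python3 -c "
from h import *
st(); c=snap('wrist','wrist12')
cv2.imwrite('pics/o48e.png',ortho(c,.56,.015,.075,.048)[:,:,::-1])"
```

```text
15.37 [0.4762 0.0218 0.1719] al 1.099 z [ 0.1    0.007 -0.995] F [ 0.3 -0.6  0.2] M [-0.09  0.06 -0.04] w 0.998
```

View pics/o48e.png

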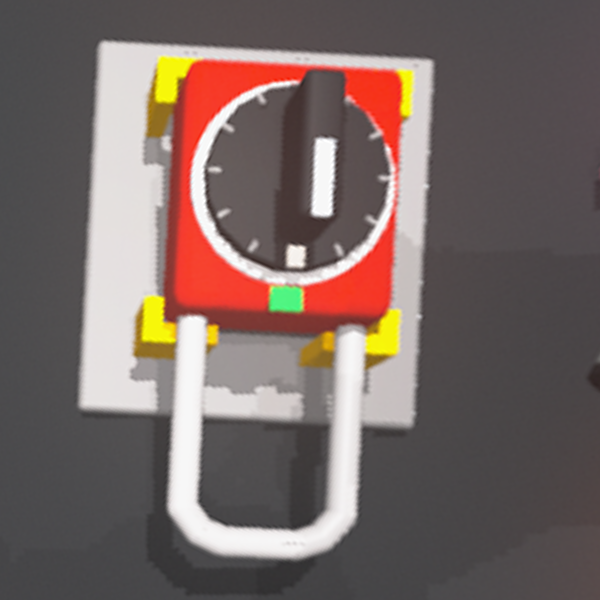

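The shackle is out: bow to body measures about 56 mm, against 36 mm when shut. The dial is still at green. I'll refine the lock pose and turn for the body grasp.

{"fn": "servo_tool", "kwargs": {"moves": [[0,[0,0,0],0.11],[0,[0,0,0],0.12],[0,[0,0,0],0.12],[0,[0,0,0],0.12],[0,[0,0,0],0.12],[0,[0,0,0],0.12],[0,[0,0,0],0.1],[0,[0,0,0],0]]}}

```text
time: 16.08
tool_pos: [0.4724, 0.022, 0.1681]
tcp_rot: [3.103, 0.434, 0.143]
wrist_force: [0.8, 0.2, 0.2]
width: 1.001
```

{"fn": "servo_tool", "kwargs": {"moves": [[0,[0.01,0,0],0.12],[0,[0.02,0,0],0.12],[0,[0.025,0,0],0.06],[0,[0.02,0,0],0],[0,[0.01,0,0],0],[0,[0,0,0],0],[0,[0,0,0],0],[0,[0,0,0],0]]}}

```text
time: 16.75
tool_pos: [0.5548, 0.0288, 0.1718]
tcp_rot: [-3.131, 0.003, -0.129]
wrist_force: [-0.9, 0.3, 1.1]
width: 1.003
```

```bash
cat >> h.py <<'E'
def redfit(c,u0,v0,r=90):
    px=c['pixels'];hsv=cv2.cvtColor(px,cv2.COLOR_RGB2HSV).astype(int); H,S,V=hsv[...,0],hsv[...,1],hsv[...,2]
    vv,uu=np.mgrid[:480,:640]; z=cloud(c)[...,2]
    m=(abs(uu-u0)<r)&(abs(vv-v0)<r)&((H<6)|(H>174))&(S>150)&(V>80)&(abs(z-.048)<.004)
    p=onplane(c,np.c_[uu[m],vv[m]],.048); return m.sum(),cv2.minAreaRect((p*1000).astype(np.float32))
E
python3 -c "
from h import *
print(redfit(dict(np.load('/tmp/wrist12.npz')),320,240,200))
st(); c=snap('wrist','wrist13'); print(redfit(c,320,240,200))
cv2.imwrite('pics/o48f.png',ortho(c,.57,.015,.075,.048)[:,:,::-1])"
```

```text
(np.int64(2257), ((587.5861206054688, 18.09084701538086), (54.40707015991211, 62.45151901245117), 86.69811248779297))
16.75 [0.5548 0.0288 0.1718] al -0.002 z [ 0.082  0.007 -0.997] F [-0.9  0.3  1.1] M [-0.01  0.01 -0.02] w 1.003
(np.int64(2539), ((589.828857421875, 16.78871726989746), (54.3366813659668, 61.97607421875), 86.85868072509766))
```

View pics/wrist13.png

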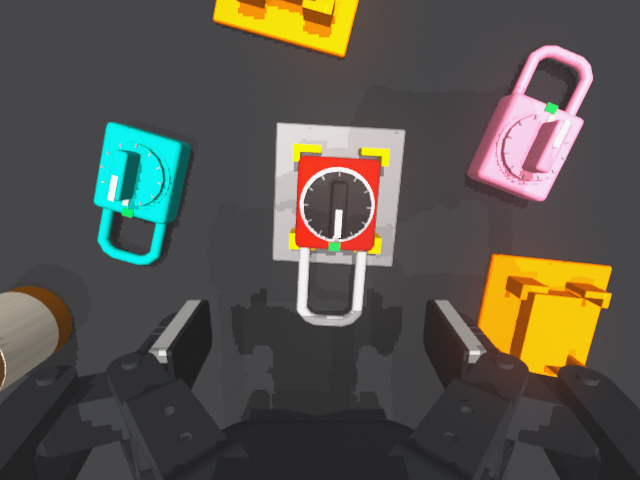

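View pics/o48f.png

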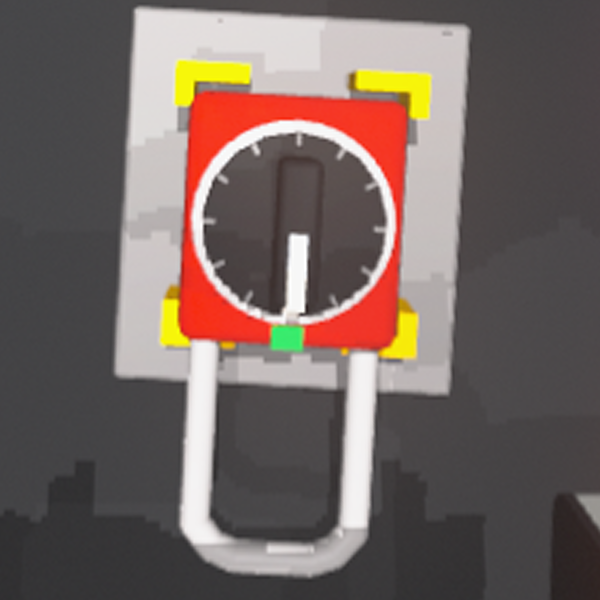

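{"fn": "servo_tool", "kwargs": {"moves": [[0,[0.006,0.003,0],0.03],[0,[0.01,0.005,0],0.025],[0,[0.008,0.003,0],0],[0,[0,0,0],0],[0,[0,0,0.02],0],[0,[0,0,0.02],0],[0,[0,0,0.01],0],[0,[0,0,0],0]]}}

```text
time: 17.47
tool_pos: [0.5849, 0.0148, 0.1247]
tcp_rot: [-3.127, 0.098, -0.134]
wrist_force: [-0.5, -0.6, 0.2]
width: 0.999
```

```bash
python3 -c "
from h import *
s=st(); c=snap('wrist','wrist14')
R=Rn.from_rotvec(s['tcp_rot']).as_matrix()
print(R.T@(np.array([.5895,.017,.035])-s['tool_pos'])-[0,0,.006])"
```

```text
17.47 [0.5849 0.0148 0.1247] al -0.063 z [ 0.086  0.007 -0.996] F [-0.5 -0.6  0.2] M [-0.    0.06 -0.01] w 0.999
[-0.00321947 -0.00136187  0.08376869]
```

View pics/wrist14.png

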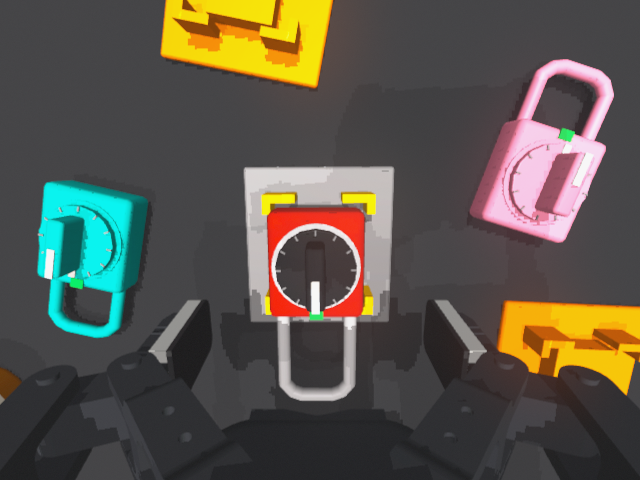

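{"fn": "servo_tool", "kwargs": {"moves": [[0,[-0.003,-0.001,0.005],0],[0,[0,0,0.012],0],[0,[0,0,0.012],0],[0,[0,0,0.012],0],[0,[0,0,0.01],0],[0,[0,0,0.005],0],[0,[0,0,0],0],[0,[0,0,0],0]]}}

```text
time: 18.18
tool_pos: [0.5885, 0.0167, 0.0658]
tcp_rot: [-3.127, 0.097, -0.139]
wrist_force: [-0.4, -0.1, -0.1]
width: 1.0
```

```bash
python3 -c "
from h import *
s=st()
R=Rn.from_rotvec(s['tcp_rot']).as_matrix()
print(R.T@(np.array([.5895,.017,.035])-s['tool_pos'])-[0,0,.006])"
```

```text
18.18 [0.5885 0.0167 0.0658] al -0.063 z [ 0.089  0.007 -0.996] F [-0.4 -0.1 -0.1] M [-0.03  0.04  0.05] w 1.0
[-1.72728560e-03  3.79634467e-05  2.48083058e-02]
```

{"fn": "servo_tool", "kwargs": {"moves": [[0,[-0.0015,0,0.006],0],[0,[0,0,0.008],0],[0,[0,0,0.006],0],[0,[0,0,0.002],0],[0,[0,0,0],0],[0,[0,0,0],0],[0,[0,0,0],0],[0,[0,0,0],0]]}}

```text
time: 18.85
tool_pos: [0.59, 0.017, 0.0425]
tcp_rot: [-3.127, 0.097, -0.142]
wrist_force: [-0.3, -0.1, 0.7]
width: 0.999
```

```bash
python3 -c "
from h import *
s=st()
R=Rn.from_rotvec(s['tcp_rot']).as_matrix()
print(R.T@(np.array([.5895,.017,.035])-s['tool_pos'])-[0,0,.006])
snap('wrist','wrist15');snap('side','side15')
c=np.load('/tmp/side15.npz')['pixels']; cv2.imwrite('pics/side15z.png',cv2.resize(c[200:330,240:400],None,fx=5,fy=5,interpolation=cv2.INTER_CUBIC)[:,:,::-1])"
```

```text
18.85 [0.59   0.017  0.0425] al -0.063 z [ 0.091  0.007 -0.996] F [-0.3 -0.1  0.7] M [0.02 0.01 0.02] w 0.999
[-1.22814500e-03  8.86500644e-05  1.44118002e-03]
```

View pics/wrist15.png

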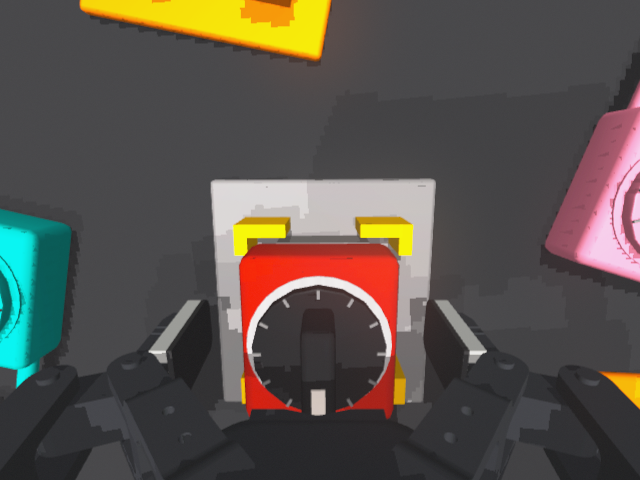

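View pics/side15z.png

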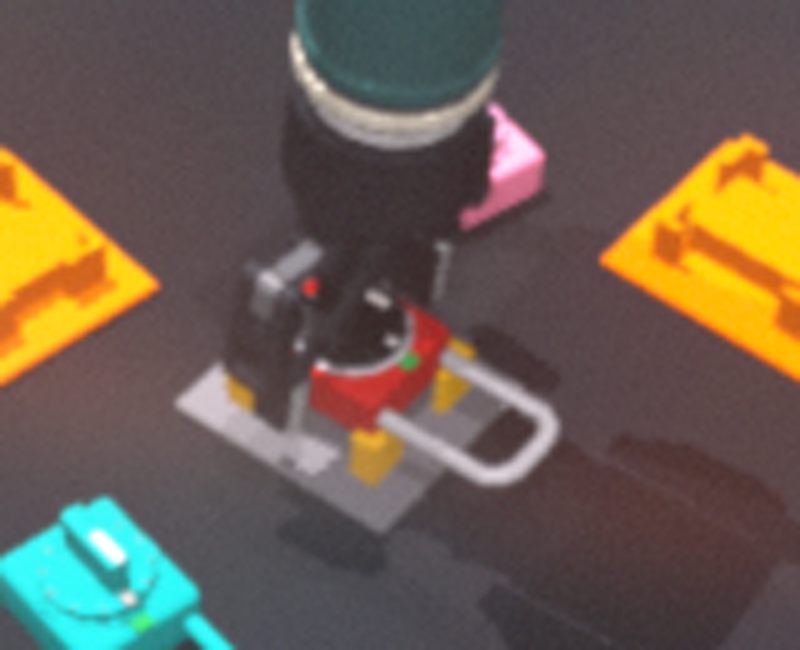

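The jaws straddle the body with clear room on both sides. I'll close and then lift gently.

{"fn": "servo_tool", "kwargs": {"moves": [[255,[0,0,0],0],[255,[0,0,0],0],[255,[0,0,0],0],[255,[0,0,0],0],[255,[0,0,0],0],[255,[0,0,0],0],[255,[0,0,0],0],[255,[0,0,0],0]], "newtons": 80}}

```text
time: 19.62
tool_pos: [0.5905, 0.0163, 0.0438]
tcp_rot: [-3.128, 0.096, -0.145]
wrist_force: [-0.8, -0.8, -0.2]
width: 0.639
```

```bash
python3 -c "
from h import *
s=st()"
```

```text
19.62 [0.5905 0.0163 0.0438] al -0.062 z [ 0.092  0.006 -0.996] F [-0.8 -0.8 -0.2] M [-0.17  0.08 -0.04] w 0.639
```

{"fn": "servo_tool", "kwargs": {"moves": [[255,[0,0,-0.004],0],[255,[0,0,-0.006],0],[255,[0,0,-0.008],0],[255,[0,0,-0.01],0],[255,[0,0,-0.01],0],[255,[0,0,-0.008],0],[255,[0,0,-0.004],0],[255,[0,0,0],0]]}}

```text
time: 20.28
tool_pos: [0.5819, 0.0164, 0.0946]
tcp_rot: [-3.128, 0.096, -0.134]
wrist_force: [0.8, 0.2, -4.7]
width: 0.64
```

```bash
python3 -c "
from h import *
s=st()
snap('wrist','wrist16');snap('side','side16')
c=np.load('/tmp/side16.npz')['pixels']; cv2.imwrite('pics/side16z.png',cv2.resize(c[200:330,240:400],None,fx=5,fy=5,interpolation=cv2.INTER_CUBIC)[:,:,::-1])"
```

```text
20.28 [0.5819 0.0164 0.0946] al -0.062 z [ 0.085  0.006 -0.996] F [ 0.8  0.2 -4.7] M [ 0.    0.02 -0.  ] w 0.64
```

View pics/side16z.png

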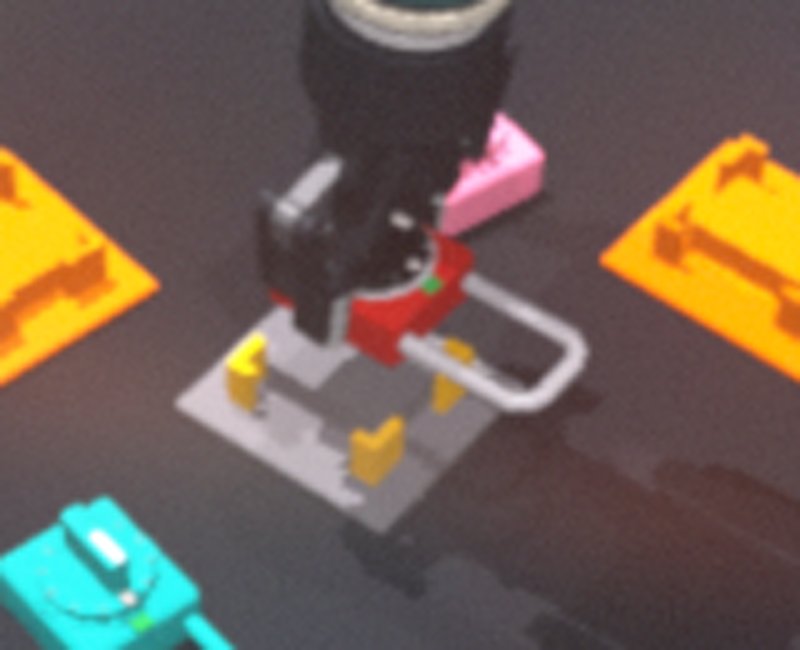

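The lock is lifted level, with 4.7 N on the wrist (about 0.48 kg) and the shackle open. I'll keep raising it.

{"fn": "servo_tool", "kwargs": {"moves": [[255,[0,0,-0.008],0],[255,[0,0,-0.015],0],[255,[0,0,-0.02],0],[255,[0,0,-0.02],0],[255,[0,0,-0.015],0],[255,[0,0,-0.01],0],[255,[0,0,-0.005],0],[255,[0,0,0],0]]}}

```text
time: 21.05
tool_pos: [0.5693, 0.0158, 0.1873]
tcp_rot: [-3.129, 0.096, -0.115]
wrist_force: [0.1, -1.1, -5.7]
width: 0.639
```

{"fn": "servo_tool", "kwargs": {"moves": [[255,[0,0,0],0],[255,[0,0,0],0],[255,[0,0,0],0],[255,[0,0,0],0],[255,[0,0,0],0],[255,[0,0,0],0],[255,[0,0,0],0],[255,[0,0,0],0]]}}

```text
time: 21.72
tool_pos: [0.5661, 0.0159, 0.1813]
tcp_rot: [-3.13, 0.096, -0.1]
wrist_force: [0.5, -0.4, -5.2]
width: 0.642
```

```bash
python3 -c "
from h import *
s=st(); print(s['joint_vel'].round(3))
snap('wrist','wrist17');snap('side','side17');snap('scene','scene17'); st()
c=np.load('/tmp/side17.npz')['pixels']; cv2.imwrite('pics/side17z.png',cv2.resize(c[180:340,240:440],None,fx=4,fy=4,interpolation=cv2.INTER_CUBIC)[:,:,::-1])"
```

```text
21.72 [0.5661 0.0159 0.1813] al -0.062 z [ 0.064  0.007 -0.998] F [ 0.5 -0.4 -5.2] M [-0.04  0.01 -0.01] w 0.642
[-0.001  0.005  0.005  0.001 -0.     0.   ]
21.87 [0.5663 0.0158 0.1816] al -0.062 z [ 0.064  0.007 -0.998] F [ 0.7  0.6 -5.5] M [-0.05  0.1   0.02] w 0.639
```

View pics/side17z.png

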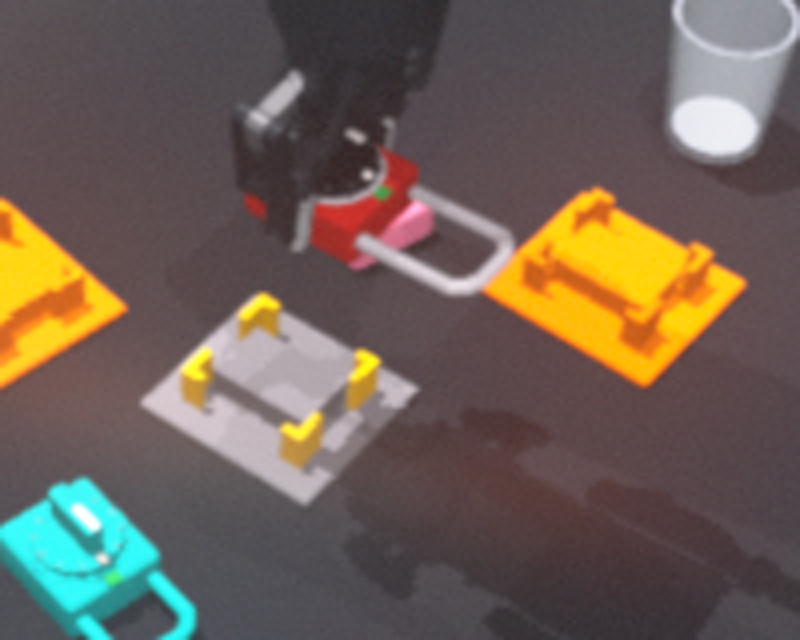

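View pics/scene17.png

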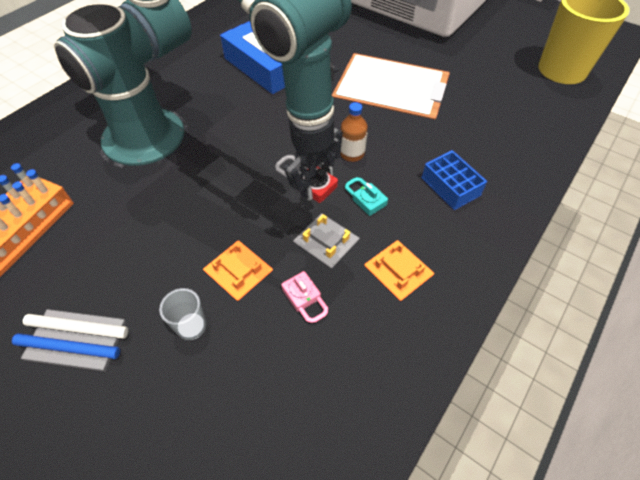

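View pics/wrist17.png

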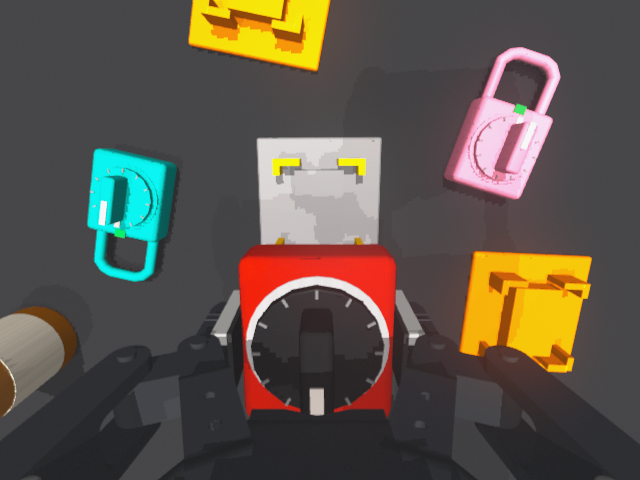

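The lock's underside is at about 0.160 m. I'll add margin, settle and check again.

{"fn": "servo_tool", "kwargs": {"moves": [[255,[0,0,-0.005],0],[255,[0,0,-0.01],0],[255,[0,0,-0.01],0],[255,[0,0,-0.005],0],[255,[0,0,-0.002],0],[255,[0,0,0],0],[255,[0,0,0],0],[255,[0,0,0],0]]}}

```text
time: 22.53
tool_pos: [0.5654, 0.0156, 0.22]
tcp_rot: [-3.129, 0.096, -0.109]
wrist_force: [-0.2, 0.5, -5.7]
width: 0.639
```

{"fn": "servo_tool", "kwargs": {"moves": [[255,[0,0,0],0],[255,[0,0,0],0],[255,[0,0,0],0],[255,[0,0,0],0],[255,[0,0,0],0],[255,[0,0,0],0],[255,[0,0,0],0],[255,[0,0,0],0]]}}

```text
time: 23.2
tool_pos: [0.5641, 0.0156, 0.2176]
tcp_rot: [-3.13, 0.096, -0.102]
wrist_force: [-0.6, -0.3, -5.0]
width: 0.638
```

```bash
python3 -c "
from h import *
st(); c=snap('scene','scene18'); d=snap('side','side18'); s=st(); print(abs(s['joint_vel']).max())
for n,cc,(u,v) in(('scene',c,(322,185)),('side',d,(330,235))):
    hsv=cv2.cvtColor(cc['pixels'],cv2.COLOR_RGB2HSV).astype(int);H,S,V=hsv[...,0],hsv[...,1],hsv[...,2]
    m=((H<5)|(H>175))&(S>190)&(V>90)
    vv,uu=np.mgrid[:480,:640]; m&=(abs(uu-u)<50)&(abs(vv-v)<50)
    z=cloud(cc)[m][:,2]; z=z[~np.isnan(z)]; print(n,m.sum(),np.percentile(z,[2,10,50,90,98]).round(3))
p=d['pixels']; cv2.imwrite('pics/side18z.png',cv2.resize(p[160:320,240:440],None,fx=4,fy=4,interpolation=cv2.INTER_CUBIC)[:,:,::-1])"
```

```text
23.2 [0.5641 0.0156 0.2176] al -0.062 z [ 0.065  0.007 -0.998] F [-0.6 -0.3 -5. ] M [-0.03  0.04  0.01] w 0.638
23.3 [0.5641 0.0156 0.2176] al -0.062 z [ 0.065  0.007 -0.998] F [ 0.3 -0.6 -4.8] M [-0.02  0.04  0.01] w 0.637
0.0024996934256305723
scene 129 [0.204 0.207 0.217 0.221 0.223]
side 145 [0.207 0.212 0.222 0.224 0.226]
```

View pics/side18z.png

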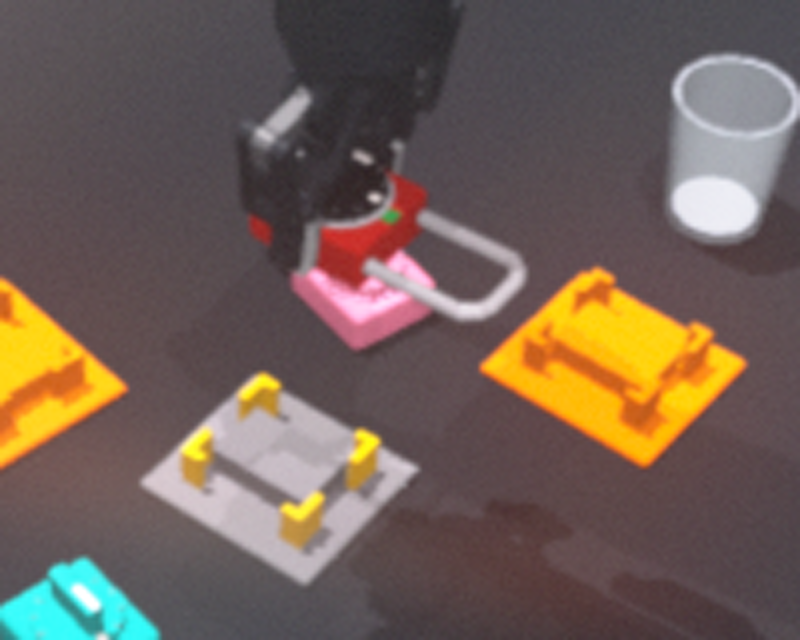

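The lock is held level, with its top face at about 0.22 m (underside about 0.195 m), the shackle open and the arm at rest. I'm handing in.

```bash
python3 -c "
from h import *
print(bot.finish_job()); st()"
```

```text
the job is handed in; nothing more can be done
None
the job is handed in; nothing more can be done
```

The job is handed in after 23.3 s of the 72 s; no verdict was reported. I turned the dial clockwise from about 1.57 rad until its pointer was at the green mark. Then I pulled the shackle out with the lock still lying in the stand, gripped the red body at 80 N and lifted it out.

**Last checks**
- **Lock:** it is held dial up and level to the eye. The wrist carries about 5 N, which fits its weight. The underside is about 0.195 m above the bench, and the depth images put the top face at about 0.22 m.
- **At rest:** joint speeds were below 0.003 rad/s.
- **Shackle:** before the lift, the gap from bow to body measured about 56 mm. I expected 58 mm if it was fully out. On the last pull the arm moved only 2 of the 6 mm I asked for, so it probably reached the end stop. It still looked open after the lift.
- **Surroundings:** the stand is empty. The bottle, beaker and tip box look unmoved in the pictures; I did not measure their positions again.

**Disagreements:** the tool picked up a tilt of up to 0.11 rad (0.065 rad at the end) from abrupt moves. It did not affect the grasps. Moves also overshot or fell short by several mm, so I corrected the position from the measured pose before each grasp.

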